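# Clamp a glued parcel in the crank-operated desk press

## Robot

A 6-joint arm with a two-finger parallel gripper is mounted at the origin on a cart in front of the work surface, level with it; the furniture and walls round the work are solid. World frame = base frame: x ahead of the robot, y to its left, z up, the work surface at z = 0. Lengths are in mm, angles in degrees, forces in N, time in s.
With the tool pointing down it reaches from about 300 to 850 mm from the base axis. Payload 4.2 kg.
Tool frame: the origin (TCP) lies between the finger pads; the fingertips stand ahead of it and the grasp point (between the pads) lies 3 mm ahead of it (nose_length is the z of the fingertips in the tool frame, in mm); z points along the fingers, y is the line along which they close (so a half turn about z gives the same grasp; the last joint's range is limited). The gripper opens to 91 mm and grips with 3 to 60 N. Pads are 32 mm wide; open, the fingers measure 118 mm over their backs; the gripper's body (76 mm by 178 mm) begins 60 mm behind the grasp point.
Start: joints at [-1.146, 18.312, 89.639, -0, 72.044, -1.146], TCP at [575.014, 0, 235.976] pointing down, gripper open.
Joint ranges: [-177.97, 177.97], [-48.28, 115.42], [12.27, 149.76], [-77.06, 257.06], [2.81, 150.46], [-146.56, 146.56]. Speed limits (degrees/s): [147.25, 147.25, 180, 180, 180, 180].

## Interface

Orientations are given as [roll, pitch, yaw] about the fixed x, y, z axes, in that order (R = Rz(yaw) Ry(pitch) Rx(roll)).
In Python, from workcell import state, grab_frame, camera_params, job_done, nose_length gives the robot as it stands.
- The arm moves only by the tool step_arm, never from a script. Its argument "plan" is a list that holds one entry, the list of rows, each a list of 5 numbers: the shift along the tool's x, y, z in cm, then the turn about the tool's z in rad, then the opening, from 0 (shut) to 1 (fully open). In form: [[[x, y, z, turn, gripper], ...]]. A call has 1 to 20 rows; each row is the pose to reach, as a shift and turn from the pose commanded when the call began, along the tool's axes at that moment; what a row does not reach only later rows make up. A row lasts 1/8 s, in which the tool goes at most 62.5 mm and 10.7 degrees, less where a joint would pass 70% of its speed; a pose out of reach is approached as far as the arm can. A call with a gripper value outside its range is refused whole. The fingers move at their own pace and stop on an object; "newtons" is the grip in N (left out, the last holds). Time passes only in rows, so rows that repeat a pose let the fingers close. It gives the time, the measured TCP pose, the force, the opening and the grip force at its end, in the units of the state.
- state(): the state, without advancing time (a new reading comes with each control period).
- grab_frame(name): name is "scene" or "side" or "wrist"; returns the picture (384x512x3 uint8, blue, green, red); there is no depth.
- camera_params(name): a dict with "camera_matrix" (3x3 intrinsics, pixels), "R" (3x3) and "t" (3): a world point X has camera coordinates R X + t; the wrist camera has in their place "mount" (4x4, takes a point from camera to tool coordinates, whose origin is the TCP and whose axes are the flange's). Camera axes: x right, y down, z forward; pixel columns grow to the right and rows downward; lengths in mm; the calibration is good to about 2 mm. A picture is of the moment at which its call begins: read the wrist's pose just before it. camera_params takes no time and is no camera call.
- job_done(): hands the job in; it is judged then, once.
The state is a dict: "time_s": time; "qpos": joint angles; "qvel": joint speeds; "effort": joint torques, N m; "ee_pos": TCP position; "ee_rot": TCP orientation; "force": force on the tool from outside, world axes, zero at the start; "torque": the same for the moment, N m; "gripper_width": finger opening in mm; "gripper_force": force on a finger pad.
Only numpy, scipy, OpenCV 4.12 (cv2) and the standard library are available. Lean on these libraries where they do the work, as an engineer would, in place of code of your own. Each camera call takes 0.05 s, during which the arm holds its last target. There are 200 camera calls.

## Task

The white parcel lying in the green desk press has just been glued. Pick up the loose crank, fit it all the way down onto the press's square shaft and wind it clockwise until the orange sprung pad clamps the parcel firmly against the fixed jaw, with the pad's springs about half squeezed and never fully flat. Leave the crank on the shaft, and do not disturb the tape roll, the stapler or the jar.

Things in the scene. Friction and masses are not known exactly. Their poses are not given: they have to be found in the camera images.
- press: Green clamp press bolted to the desk; base plate 164 x 268 x 12 mm. Origin: on the desk exactly under the axis of the upright square shaft (the shaft axis is the press's z axis). The bed runs to the press's -y: gear housing 70 x 60 mm around the origin (top at z = 46 mm), rail end plate (48), dark moving jaw (62), orange pad (55), parcel, fixed jaw (62). The shaft (70 mm) is the highest part.
- shaft (a joint): Angle (rad) of the square shaft; grows clockwise seen from above, which tightens. At 0 its faces are square to the press's x and y. A full turn drives the jaw 16 mm towards the fixed jaw; it does not run back. Starts at 2.5 to 6; the pad presses the parcel on the fixed jaw from about 14.1 (36 mm of jaw travel); springs half squeezed at about 16.9, flat at 19.6. Friction 0.12 N m.
- shaft_top (a point): Centre of the upper end of the square shaft, 70 mm above the desk. The shaft is 18 mm square and stands 24 mm out of the gear housing; its top 5 mm taper to 13 mm. Turns with the shaft.
- jaw (a joint): Travel (m) of the moving jaw towards the fixed jaw, = 0.016 x shaft turns.
- pad (a joint): How far (m) the springs of the orange pad are squeezed: 0 free, 0.007 half, 0.014 flat. Spring 1200 N/m.
- pad_face (a point): Centre of the orange pad's clamping face (116 mm wide, 40 mm high).
- crank: Loose balanced crank, 0.4 kg, lying hub flat on the desk, socket down. Origin: centre of the hub's underside, on the turning axis; z up, handle towards +x. Dark hub 36 x 36 x 24 mm; square socket open below, 19.8 mm wide, 20 deep, sides along x and y, mouth widened 2 mm. It fits the shaft in four ways, 90 degrees apart; fully down, its origin is 50 mm above the desk.
- handle_mid (a point): A point on the axis of the crank's upright red handle, 70 mm above the crank's underside, 65 mm from the turning axis. The handle is round, 22 mm wide, from 36 to 95 mm above the crank's underside, and spins freely on its pin, so that it can be held while winding without turning the hand.
- parcel: White parcel 80 x 120 x 45 mm, 0.16 kg, lying loose on the press's bed (12 mm up) between pad and fixed jaw. Origin: centre of its underside; its 80 mm side (own x) is the clamped one.
- tape_roll: Bystander: tan roll of tape lying flat, the one nearer the robot, 92 mm wide, 48 mm high. Origin: centre of its underside.
- stapler: Bystander: blue stapler 35 x 128 x 62 mm. Origin: centre of its underside.
- sample_jar: Bystander: jar with white lid in front of the pen pot, 60 mm wide, 75 mm high. Origin: centre of its underside.
- fixed_face (a point): Centre of the fixed jaw's clamping face, at y = -204 mm in the press's frame.
- grip_block (a point): Middle of the square aluminium grip block on the crank's turning axis, 24 x 24 mm, from 34 to 71 mm above the crank's underside, sides along the crank's x and y; this point is 55 mm up. Beside it below: aluminium arm 22 mm wide, x = -27 to +78 mm, z = 24 to 34 mm, and a dark round counterweight 36 mm wide at x = -38 mm, z = 13 to 35 mm. The crank balances here.
Things that resemble listed ones, but are neither listed nor needed, are in the scene too. Leave any purple look-alike of the crank alone.

How it is judged (in metres and radians):
On the way, in this order (a step that is already met when the one before it is completed fails the run):
1. the crank is fitted fully down on the square shaft (horizontal distance between crank and shaft_top below 0.005 m and height (world z) of crank between 0.045 and 0.054 m and angle between crank's own z axis and vertical below 0.12 rad), for 0.2 s.
2. with the crank on the shaft, the jaw is wound to the parcel (value of joint pad above 0.002 m and horizontal distance between crank and shaft_top below 0.008 m), for 0.1 s.
At the end, for the whole second after the job is handed in: The parcel lies flat on the bed against the fixed jaw (within 2.5 mm), pressed by the orange pad, whose springs are squeezed 3 to 11.5 mm of their 14; the crank is still fully down on the shaft (within 5 mm of the axis, origin 45 to 54 mm up, upright within 0.12 rad); all at rest (all of step 1 and value of joint pad between 0.003 and 0.0115 m and contact force between pad and parcel above 2 N and y of parcel in the frame of press below -0.1615 m and z of parcel in the frame of press below 0.018 m and angle between parcel's own z axis and vertical below 0.1 rad and linear speed of each of crank, parcel below 0.02 m/s); the robot touches nothing.
It fails at once if the pad's springs are squeezed flat (value of joint pad above 0.0138 m).
It fails at once if the tape roll is disturbed (distance of tape_roll from where it was at the start of the episode above 0.03 m).
It fails at once if the stapler is disturbed (distance of stapler from where it was at the start of the episode above 0.03 m).
It fails at once if the jar is disturbed (distance of sample_jar from where it was at the start of the episode above 0.03 m or angle between sample_jar's own z axis and vertical above 0.5 rad).
It also fails if it takes over 67 s, if anything falls off the work surface, if the arm or the gripper's body presses on something with over 40 N, if the wrist force passes 120 N, or if a joint passes its speed limit or range.

## Working session

There is one attempt and no reset: what is moved stays moved. The work goes in short steps, Python scripts to look and compute and a tool call to move; the robot and the scene stay as the last step left them, time stands still between calls to the robot, and variables do not carry over. Pictures are saved under pics/ and viewed, at most 10 in all, crops included, and the job is handed in when it is done.

Besides the shell and the picture viewer there is one more tool, called by a JSON object that holds its "method" and its "body", one argument or row to a line. step_arm: Moves the arm, as the interface text tells. Its arguments: {"type":"object","properties":{"plan":{"type":"array","items":{"type":"array","items":{"type":"array","items":{"type":"number"}}}},"newtons":{"type":"number"}},"required":["plan"]}

```bash
mkdir -p pics; ls; python3 - <<'E'
from workcell import *
import cv2,numpy as np
print(state(), nose_length() if callable(nose_length) else nose_length)
for n in("scene","side","wrist"):
    cv2.imwrite(f"pics/{n}0.png",grab_frame(n)); 
    p=camera_params(n); print(n,{k:np.round(v,4).tolist() for k,v in p.items()})
a=[cv2.imread(f"pics/{n}0.png") for n in("scene","side")]
cv2.imwrite("pics/both0.png",cv2.resize(np.vstack(a),(512,768))[:, :])
E
```

```text
pics
{'time_s': 0.0, 'qpos': array([-1.14288389e+00,  1.83506016e+01,  8.97070886e+01,  6.48204704e-04,
        7.20441946e+01, -1.14720154e+00]), 'qvel': array([0.03691523, 0.08447345, 0.05583566, 0.05779095, 0.08741434,
       0.07239118]), 'effort': array([-5.01459035e-04, -4.12465632e+01, -2.31973493e+01,  7.28826877e-02,
        4.58198413e-02, -1.41870069e-04]), 'ee_pos': array([5.74523561e+02, 4.40730356e-02, 2.35126051e+02]), 'ee_rot': array([-1.79898148e+02, -2.65599935e-03,  9.00041149e+01]), 'force': array([ 0.15283576, -0.29499126, -0.16191301]), 'torque': array([ 0.02955784, -0.00280046,  0.02632508]), 'gripper_force': 0.0, 'gripper_width': 91.2853198531765} 22.0
scene {'camera_matrix': [[415.7321, 0.0, 252.8646], [0.0, 415.7321, 192.7581], [0.0, 0.0, 1.0]], 'R': [[0.7745, -0.6324, -0.0122], [-0.4318, -0.5145, -0.7408], [0.4623, 0.579, -0.6716]], 't': [-328.313, 379.259, 1095.8205]}
side {'camera_matrix': [[357.8092, 0.0, 258.5584], [0.0, 357.8092, 197.1697], [0.0, 0.0, 1.0]], 'R': [[-0.6726, 0.7398, -0.0157], [0.5385, 0.4749, -0.696], [-0.5075, -0.4766, -0.7178]], 't': [240.681, -334.9351, 1763.1759]}
wrist {'camera_matrix': [[302.649, 0.0, 256.2639], [0.0, 302.649, 191.8929], [0.0, 0.0, 1.0]], 'mount': [[0.0007, -0.9577, -0.2879, 82.4115], [1.0, 0.0005, 0.001, 0.2358], [-0.0008, -0.2879, 0.9577, -148.3193], [0.0, 0.0, 0.0, 1.0]]}
```

View pics/scene0.png

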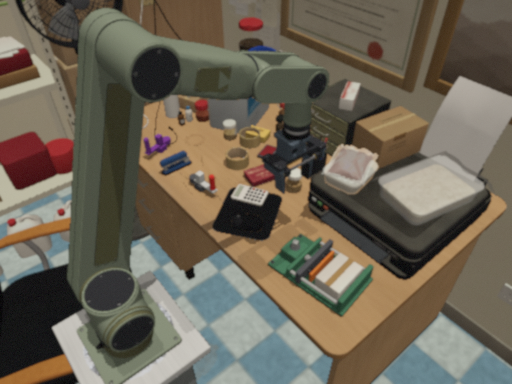

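View pics/side0.png

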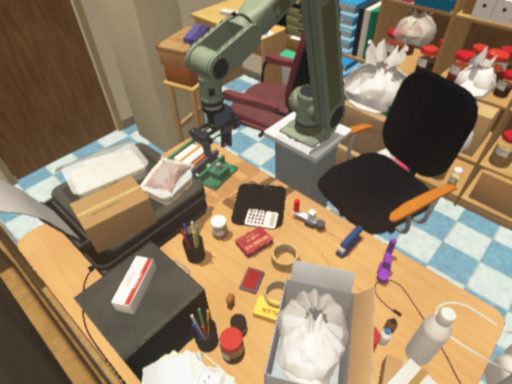

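The scene view shows the crank at about (203,183), with its red handle at (211,182). The purple look-alike is at (157,146) and the blue stapler at (175,162). The press is at (320,270). In the side view the crank is at (310,217), the purple one at (387,260) and the press at (215,172). I choose the one with the dark hub and red handle, and check it in a close crop.

```bash
cat > h.py <<'E'
from workcell import *
import cv2,numpy as np
from scipy.spatial.transform import Rotation as Ro
def cam(n):
    p=camera_params(n); K=np.array(p["camera_matrix"])
    if n=="wrist":
        s=state(); T=np.eye(4); T[:3,:3]=Ro.from_euler("xyz",s["ee_rot"],degrees=True).as_matrix(); T[:3,3]=s["ee_pos"]
        M=T@np.array(p["mount"]); R=M[:3,:3].T; return K,R,-R@M[:3,3]
    return K,np.array(p["R"]),np.array(p["t"])
def plane(c,uv,z):
    K,R,t=c; d=R.T@np.linalg.solve(K,[uv[0],uv[1],1]); o=-R.T@t
    return o+d*(z-o[2])/d[2]
def tri(c1,u1,c2,u2):
    P=lambda c:c[0]@np.c_[c[1],c[2]]
    X=cv2.triangulatePoints(P(c1),P(c2),np.array(u1,float),np.array(u2,float)); return (X[:3]/X[3]).ravel()
def proj(c,X):
    v=c[0]@(c[1]@np.array(X,float)+c[2]); return v[:2]/v[2]
E
python3 - <<'E'
from h import *
a=cv2.imread("pics/scene0.png");b=cv2.imread("pics/side0.png")
f=lambda i,x,y,w,h:cv2.resize(i[y:y+h,x:x+w],(400,300),interpolation=cv2.INTER_CUBIC)
cv2.imwrite("pics/crops.png",np.vstack([np.hstack([f(a,170,155,80,60),f(b,275,185,80,60)]),np.hstack([f(a,260,225,120,90),f(b,160,120,120,90)])]))
print(tri(cam("scene"),(211,178),cam("side"),(296,204)), plane(cam("scene"),(201,184),40),plane(cam("side"),(312,218),40))
E
```

```text
[492.68154888 311.82583872  77.46730336] [468.55493067 347.17709369  40.        ] [481.86368134 378.03169299  40.        ]
```

View pics/crops.png

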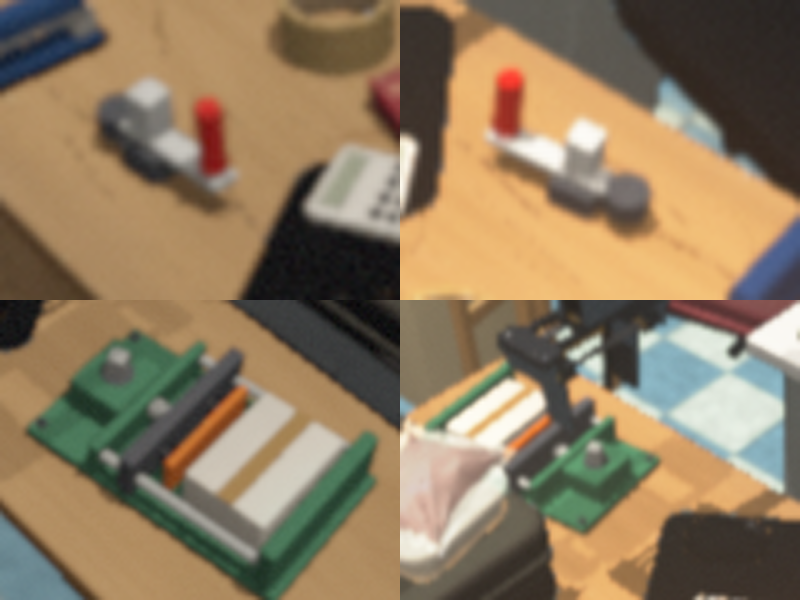

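The crop confirms the real crank: aluminium grip block, red handle, dark hub and counterweight. The block top is at scene (200.4,172.6) and side (312,211). The shaft top is at scene (295.4,241.5) and side (219,164.4).

```bash
python3 - <<'E'
from h import *
a,b=cam("scene"),cam("side")
for n,u,v,z in(("block",(200.4,172.6),(312,211),71),("handle",(211.4,175.5),(297,200),95),("shaft",(295.4,241.5),(219,164.4),70)):
    print(n,tri(a,u,b,v).round(),plane(a,u,z).round(),plane(b,v,z).round())
print(Ro.from_euler("xyz",state()["ee_rot"],degrees=True).as_matrix().round(3))
E
```

```text
block [482. 370.  72.] [484. 369.  71.] [478. 372.  71.]
handle [490. 308.  93.] [490. 305.  95.] [490. 311.  95.]
shaft [522. -78.  65.] [521. -84.  70.] [522. -70.  70.]
[[ 0.     1.    -0.001]
 [ 1.    -0.     0.   ]
 [ 0.    -0.001 -1.   ]]
```

```bash
python3 - <<'E'
from h import *
a,b=cam("scene"),cam("side")
print("basket low corner",tri(a,(327,182),b,(150,193)).round(), "printer near corner",plane(a,(310,200),60).round(),plane(a,(395,265),60).round())
E
```

```text
basket low corner [801. -20. 130.] printer near corner [691.  24.  60.] [ 684. -323.   60.]
```

View pics/wrist0.png

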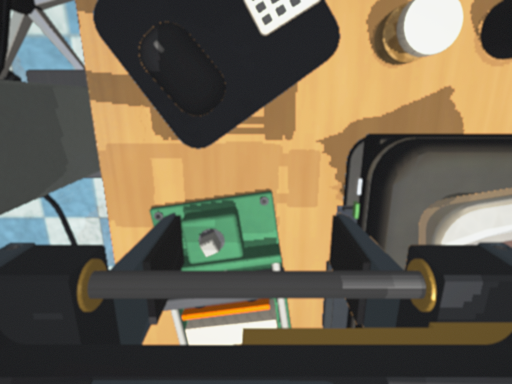

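The wrist view shows the shaft at (210,242) in the green housing, with the press slightly yawed and the jar at top right (425,25). I move over the shaft for a close look.

{"method": "step_arm", "body": {
  "plan": [
    [[-5,-2.6,5,0,1],[-9.8,-5.3,10,0,1],[-9.8,-5.3,10.5,0,1],[-9.8,-5.3,10.5,0,1],[-9.8,-5.3,10.5,0,1]]
  ]
}}

```text
time_s: 0.78
ee_pos: [523.2, -97.7, 131.9]
ee_rot: [179.9, 0.0, 90.0]
force: [-0.6, 0.2, 1.0]
gripper_width: 91.4
gripper_force: 0.0
```

```bash
python3 - <<'E'
from h import *
c=cam("wrist"); print(state()["ee_pos"],state()["ee_rot"],state()["time_s"]); i=grab_frame("wrist"); cv2.imwrite("pics/w1.png",i)
np.savez("w1.npz",K=c[0],R=c[1],t=c[2])
print(proj(c,[522,-78,70]))
E
```

```text
[523.24489568 -97.67686028 131.93708084] [1.79869422e+02 3.89642060e-03 9.00058237e+01] 0.775
[253.72173193 191.2682641 ]
```

View pics/w1.png

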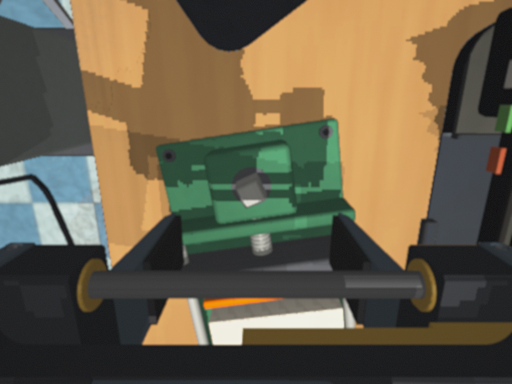

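The shaft is at about (250,190) and the press yaw is about +9°. I segment the shaft by low saturation and zoom in.

```bash
python3 - <<'E'
from h import *
z=np.load("w1.npz"); c=(z["K"],z["R"],z["t"]); i=cv2.imread("pics/w1.png")
x0,y0,w=220,160,60
s=cv2.cvtColor(i,cv2.COLOR_BGR2HSV)
m=((s[...,1]<70)).astype(np.uint8); n=np.zeros_like(m); n[y0:y0+w,x0:x0+w]=m[y0:y0+w,x0:x0+w]
cs,_=cv2.findContours(n,cv2.RETR_EXTERNAL,cv2.CHAIN_APPROX_NONE); k=max(cs,key=cv2.contourArea); print(cv2.minAreaRect(k),cv2.contourArea(k))
big=cv2.resize(i[y0:y0+w,x0:x0+w],(560,560),interpolation=cv2.INTER_CUBIC); big=cv2.convertScaleAbs(big,alpha=1.8)
cv2.imwrite("pics/w1c.png",big)
# press yaw from green base top edge
for u in((168,155),(326,131)): print(plane(c,u,12).round(1))
E
```

```text
((250.75001525878906, 185.75), (38.890869140625, 38.18376159667969), 45.0) 1168.5
[445.3 -61.5  12. ]
[584.9 -40.4  12. ]
```

View pics/w1c.png

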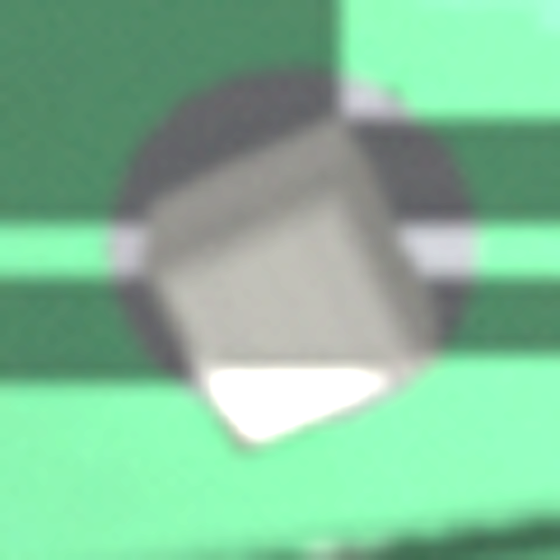

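```bash
python3 - <<'E'
from h import *
z=np.load("w1.npz"); c=(z["K"],z["R"],z["t"])
P=np.array([plane(c,(220+u/9.333-.5,160+v/9.333-.5),70) for u,v in((160,275),(345,195),(403,375),(250,440))])
print(P.round(1),P.mean(0).round(1))
e=np.roll(P,-1,0)-P; print(np.hypot(e[:,0],e[:,1]).round(1),np.degrees(np.arctan2(e[:,1],e[:,0])).round(1)%90)
E
```

```text
[[509.7 -76.3  70. ]
 [524.  -69.9  70. ]
 [528.5 -84.4  70. ]
 [516.5 -89.8  70. ]] [519.7 -80.1  70. ]
[15.7 15.3 13.2 15.2] [24.1 17.4 24.1 26.8]
```

Shaft axis is at about (519.7,-80), with edges at about 23° yaw. Next is a close look at the crank.

{"method": "step_arm", "body": {
  "plan": [
    [[5,-1,-3.8,0,1],[11,-2,-3.8,0,1],[17,-3,-3.8,0,1],[23,-4.1,-3.8,0,1],[29,-4.1,-3.8,0,1],[35,-4.1,-3.8,0,1],[41,-4.1,-3.8,0,1],[45.3,-4.1,-3.8,0,1],[45.3,-4.1,-3.8,0,1],[45.3,-4.1,-3.8,0,1],[45.3,-4.1,-3.8,0,1]]
  ]
}}

```text
time_s: 2.2
ee_pos: [481.1, 354.2, 169.5]
ee_rot: [180.0, -0.0, 90.0]
force: [0.8, 0.5, 0.1]
gripper_width: 91.2
gripper_force: 0.0
```

```bash
python3 - <<'E'
from h import *
c=cam("wrist"); print(state()["ee_pos"],state()["time_s"]); i=grab_frame("wrist"); cv2.imwrite("pics/w2.png",i)
np.savez("w2.npz",K=c[0],R=c[1],t=c[2])
cv2.imwrite("pics/w2c.png",cv2.resize(i[80:280,120:387],(800,600),interpolation=cv2.INTER_CUBIC))
s=cv2.cvtColor(i,cv2.COLOR_BGR2HSV); m=cv2.inRange(s,(0,150,80),(8,255,255))|cv2.inRange(s,(172,150,80),(180,255,255))
cs,_=cv2.findContours(m,cv2.RETR_EXTERNAL,cv2.CHAIN_APPROX_NONE)
for k in cs:
  if cv2.contourArea(k)>60: print(cv2.minAreaRect(k))
E
```

```text
[481.06121788 354.19939486 169.45192514] 2.2
((408.22412109375, 249.6896514892578), (12.070196151733398, 37.88185119628906), 21.801406860351562)
((263.5, 248.5), (45.0, 23.0), 90.0)
((454.5577392578125, 238.2115478515625), (89.82119750976562, 15.493175506591797), 11.309932708740234)
((446.71221923828125, 228.65341186523438), (42.87834930419922, 117.0339126586914), 80.86982727050781)
```

View pics/w2c.png

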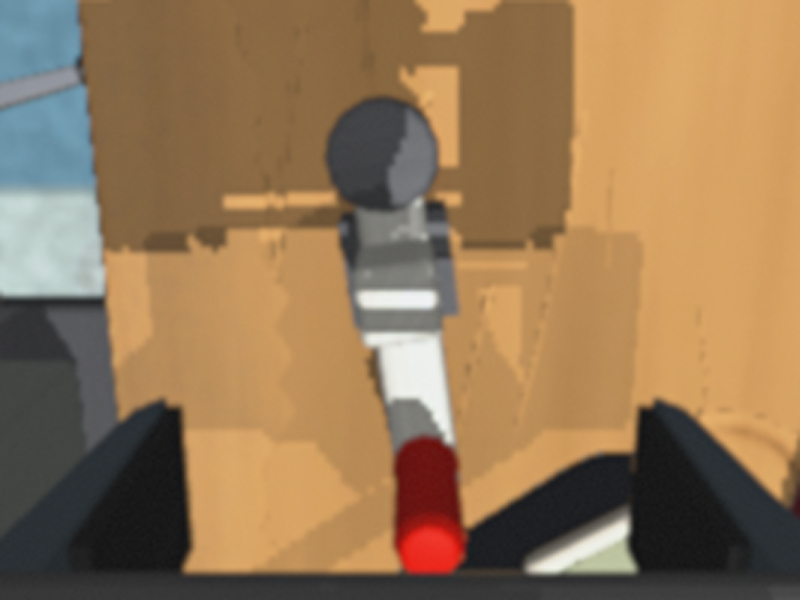

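The crop shows the crank clearly: counterweight (382,154), block top centre about (397,268), handle top (432,545), in crop pixels at 3x with offset (120,80).

```bash
python3 - <<'E'
from h import *
z=np.load("w2.npz"); c=(z["K"],z["R"],z["t"])
f=lambda u,v,h:plane(c,(120+u/2.996-.5,80+v/3-.5),h)
w=f(382,154,35);b=f(397,308,71);h=f(432,545,95); ba=f(397,268,71)
print(w.round(1),b.round(1),ba.round(1),h.round(1)); d=h-w; print(np.hypot(d[0],d[1]),np.degrees(np.arctan2(d[1],d[0])))
print("axis from ends",(w+(h-w)*38/103).round(1))
E
```

```text
[473.1 410.3  35. ] [478. 371.  71.] [478.1 382.5  71. ] [487.7 309.9  95. ]
101.37596639486908 -81.73963164102608
axis from ends [478.5 373.2  57.1]
```

{"method": "step_arm", "body": {
  "plan": [
    [[1.9,-0.25,3,-0.145,1],[1.9,-0.25,7,-0.145,1],[1.9,-0.25,10,-0.145,1],[1.9,-0.25,10.9,-0.145,1],[1.9,-0.25,10.9,-0.145,1],[1.9,-0.25,10.9,-0.145,0.4],[1.9,-0.25,10.9,-0.145,0.2],[1.9,-0.25,10.9,-0.145,0.1],[1.9,-0.25,10.9,-0.145,0.1],[1.9,-0.25,10.9,-0.145,0.1],[1.9,-0.25,10.9,-0.145,0.1]]
  ],
  "newtons": 40
}}

```text
time_s: 3.62
ee_pos: [478.5, 374.0, 59.9]
ee_rot: [180.0, 0.0, 98.3]
force: [-0.5, -0.1, 0.5]
gripper_width: 34.0
gripper_force: 0.0
```

{"method": "step_arm", "body": {
  "plan": [
    [[0,0,0,0,0.1],[0,0,0,0,0.1],[0,0,0,0,0.1],[0,0,0,0,0.1],[0,0,-1,0,0.1],[0,0,-3,0,0.1],[0,0,-6,0,0.1],[0,0,-10,0,0.1],[0,0,-12,0,0.1],[0,0,-12,0,0.1]]
  ]
}}

```text
time_s: 4.88
ee_pos: [479.5, 374.6, 181.9]
ee_rot: [179.8, -0.1, 98.3]
force: [0.7, -0.4, -4.2]
gripper_width: 23.9
gripper_force: 40.0
```

```bash
python3 - <<'E'
from h import *
c=cam("wrist"); i=grab_frame("wrist"); cv2.imwrite("pics/w3.png",i)
np.savez("w3.npz",K=c[0],R=c[1],t=c[2])
print(state())
E
```

```text
{'time_s': 4.925, 'qpos': array([ 3.69210539e+01,  2.33710340e+01,  9.01805992e+01, -1.48905596e-02,
        6.63972955e+01,  2.86182870e+01]), 'qvel': array([ 0.06886705,  1.28376402,  2.08022118,  0.05672276,  0.11078633,
       -0.01071819]), 'effort': array([ 3.87159715e-03, -4.88988054e+01, -2.47590190e+01,  7.63473404e-02,
       -6.66275178e-02,  1.62658449e-03]), 'ee_pos': array([478.59665353, 373.90681622, 180.16030933]), 'ee_rot': array([ 1.79948631e+02, -1.24788479e-02,  9.83087284e+01]), 'force': array([-0.8416833 , -0.07897385, -3.93098533]), 'torque': array([ 0.00083446,  0.07179655, -0.00569408]), 'gripper_force': 39.99270737171173, 'gripper_width': 23.772876633223923}
```

View pics/w3.png

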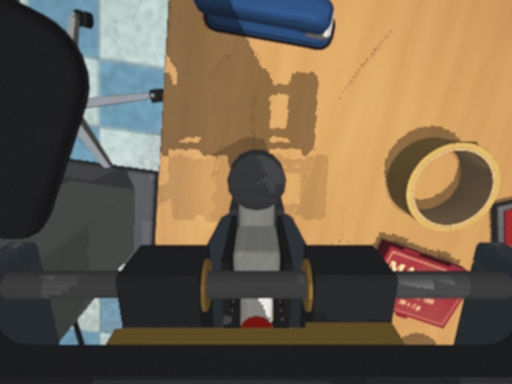

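The crank is held squarely: the counterweight is at (257,181), in line with the tool. The tape roll is at (452,185) and the stapler at (270,20), both undisturbed. I use the counterweight to find where the crank axis sits in the tool.

```bash
python3 - <<'E'
from h import *
z=np.load("w3.npz"); c=(z["K"],z["R"],z["t"])
i=cv2.imread("pics/w3.png"); 
p=np.array([478.6,373.9]); x=np.array([np.cos(np.radians(98.3)),np.sin(np.radians(98.3))]); y=np.array([np.sin(np.radians(98.3)),-np.cos(np.radians(98.3))])
for u in((257,152),(257,180),(230,179),(285,179)):
    q=plane(c,u,155)[:2]-p; print(u,(q@x).round(1),(q@y).round(1))
E
```

```text
(257, 152) 54.5 2.0
(257, 180) 37.7 2.0
(230, 179) 38.3 -14.1
(285, 179) 38.3 18.7
```

{"method": "step_arm", "body": {
  "plan": [
    [[-2,-0.1,0,0,0.1],[-6,-0.4,0,-0.05,0.1],[-11,-0.7,0,-0.1,0.1],[-16,-1,0,-0.15,0.1],[-21,-1.3,0,-0.2,0.1],[-26,-1.6,0,-0.257,0.1],[-31,-1.9,0,-0.257,0.1],[-36,-2.2,0,-0.257,0.1],[-41,-2.4,0,-0.257,0.1],[-44,-2.6,0,-0.257,0.1],[-45.5,-2.65,0,-0.257,0.1],[-45.5,-2.65,0,-0.257,0.1],[-45.5,-2.65,2,-0.257,0.1],[-45.5,-2.65,4,-0.257,0.1],[-45.5,-2.65,4.3,-0.257,0.1],[-45.5,-2.65,4.3,-0.257,0.1],[-45.5,-2.65,4.3,-0.257,0.1]]
  ]
}}

```text
time_s: 7.05
ee_pos: [518.6, -79.8, 137.8]
ee_rot: [179.9, 0.1, 113.1]
force: [0.3, -0.5, -3.2]
gripper_width: 23.7
gripper_force: 40.0
```

```bash
python3 - <<'E'
from h import *
a,b=grab_frame("scene"),grab_frame("side")
f=lambda i,x,y,w,h:cv2.resize(i[y:y+h,x:x+w],(400,300),interpolation=cv2.INTER_CUBIC)
cv2.imwrite("pics/fit.png",np.hstack([f(a,255,205,80,60),f(b,180,130,80,60)]))
print(state()["ee_pos"],state()["force"])
E
```

```text
[518.51468915 -79.96135819 137.72897202] [ 0.06808671 -0.17023487 -4.28636445]
```

View pics/fit.png

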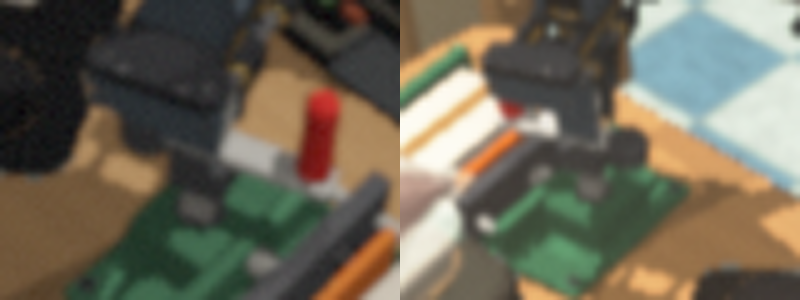

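Both views show the hub directly above the shaft (scene crop, shaft at (198,205); side crop, shaft at (592,185)). I descend gently.

{"method": "step_arm", "body": {
  "plan": [
    [[0,0,0.4,0,0.1],[0,0,0.7,0,0.1],[0,0,1.0,0,0.1],[0,0,1.2,0,0.1],[0,0,1.4,0,0.1],[0,0,1.4,0,0.1]]
  ]
}}

```text
time_s: 7.9
ee_pos: [517.8, -79.7, 122.7]
ee_rot: [-180.0, -0.1, 113.0]
force: [-0.9, 1.9, -4.7]
gripper_width: 23.9
gripper_force: 40.0
```

{"method": "step_arm", "body": {
  "plan": [
    [[0,0,0.4,0,0.1],[0,0,0.8,0,0.1],[0,0,1.1,0,0.1],[0,0,1.3,0,0.1],[0,0,1.3,0,0.1],[0,0,1.3,0,0.1]]
  ]
}}

```text
time_s: 8.65
ee_pos: [517.8, -79.6, 109.8]
ee_rot: [-180.0, -0.1, 113.0]
force: [-1.7, 5.8, -1.7]
gripper_width: 23.4
gripper_force: 40.0
```

The crank is down at about 50 mm. Before winding I use the first pictures to resolve the 90° ambiguity in the start angle. The pad face lies at y = -88 - travel in the press frame, so the options are -95.4, -99.4 and -103.4 mm.

```bash
python3 - <<'E'
from h import *
p=camera_params("wrist"); T=np.eye(4); T[:3,:3]=Ro.from_euler("xyz",[-179.898,-.003,90.004],degrees=True).as_matrix(); T[:3,3]=[574.5,0.04,235.1]
M=T@np.array(p["mount"]); R=M[:3,:3].T; c=(np.array(p["camera_matrix"]),R,-R@M[:3,3])
ang=np.radians(8.6); ey=np.array([-np.sin(ang),np.cos(ang)]); ex=np.array([np.cos(ang),np.sin(ang)])
def run(name,c,box,sh):
    i=cv2.imread(name); h=cv2.cvtColor(i,cv2.COLOR_BGR2HSV); m=cv2.inRange(h,(6,200,80),(16,255,255))
    n=np.zeros_like(m); x,y,w,hh=box; n[y:y+hh,x:x+w]=m[y:y+hh,x:x+w]
    cs,_=cv2.findContours(n,cv2.RETR_EXTERNAL,cv2.CHAIN_APPROX_SIMPLE)
    for k in cs:
        if cv2.contourArea(k)<30: continue
        q=np.array([plane(c,u[0],55)[:2]-sh for u in k]); yy=q@ey; xx=q@ex
        print(name,cv2.contourArea(k))
        for lo in range(-60,60,15):
            s=(xx>=lo)&(xx<lo+15)
            if s.any(): print(lo,yy[s].min().round(1),yy[s].max().round(1))
run("pics/wrist0.png",c,(160,298,140,45),plane(c,(210.5,242),70)[:2])
print(plane(c,(210.5,242),70))
a=cam("scene"); run("pics/scene0.png",a,(300,245,60,60),plane(a,(295.4,241.5),70)[:2])
E
```

```text
pics/wrist0.png 401.5
-60 -104.6 -95.8
-45 -104.6 -96.4
-30 -104.5 -95.9
-15 -104.3 -95.8
0 -104.2 -95.6
15 -104.4 -95.9
30 -104.2 -95.6
45 -104.7 -97.1
[522.94994767 -71.63602103  70.        ]
```

{"method": "step_arm", "body": {
  "plan": [
    [[0,0,0,0,0.5],[0,0,0,0,1],[0,0,0,0,1],[0,0,0,0,1],[0,0,0,0,1]]
  ]
}}

```text
time_s: 9.28
ee_pos: [518.1, -80.2, 110.0]
ee_rot: [180.0, 0.0, 113.0]
force: [-0.2, -0.5, -0.3]
gripper_width: 70.8
gripper_force: 0.0
```

By the corrected shaft position (-80), the pad face is at about -96. That gives a start angle of about 2.9 rad, so I need about 13.3 to 14 rad of winding. Next I slide to the handle and grip it.

{"method": "step_arm", "body": {
  "plan": [
    [[0,0,-0.6,0,1],[-2,0,-1.3,0,1],[-5,0,-1.3,0,1],[-6.5,0,-1.3,0,1],[-6.5,0,-1.3,0,1],[-6.5,0,-1.3,0,0.5],[-6.5,0,-1.3,0,0.1],[-6.5,0,-1.3,0,0.1],[-6.5,0,-1.3,0,0.1],[-6.5,0,-1.3,0,0.1],[-6.5,0,-1.3,0,0.1],[-6.5,0,-1.3,0,0.1],[-6.5,0,-1.3,0,0.1],[-6.5,0,-1.3,0,0.1],[-6.5,0,-1.3,0,0.1]]
  ],
  "newtons": 25
}}

```text
time_s: 11.15
ee_pos: [543.5, -139.9, 122.9]
ee_rot: [180.0, 0.0, 113.0]
force: [0.4, -1.0, 0.1]
gripper_width: 21.6
gripper_force: 25.0
```

```bash
python3 -c "
import math
from workcell import state
s=state();print(s['force'],s['torque'],s['gripper_width'])
print([[round(6.5*(1-math.cos(math.radians(a))),2),round(-6.5*math.sin(math.radians(a)),2)] for a in range(15,301,15)])"
```

```text
[ 0.37673592 -1.04258177  0.11298235] [ 0.00894987 -0.09058397 -0.02125466] 21.565828949553545
[[0.22, -1.68], [0.87, -3.25], [1.9, -4.6], [3.25, -5.63], [4.82, -6.28], [6.5, -6.5], [8.18, -6.28], [9.75, -5.63], [11.1, -4.6], [12.13, -3.25], [12.78, -1.68], [13.0, -0.0], [12.78, 1.68], [12.13, 3.25], [11.1, 4.6], [9.75, 5.63], [8.18, 6.28], [6.5, 6.5], [4.82, 6.28], [3.25, 5.63]]
```

{"method": "step_arm", "body": {
  "plan": [
    [[0.22,-1.68,0,0,0.1],[0.87,-3.25,0,0,0.1],[1.9,-4.6,0,0,0.1],[3.25,-5.63,0,0,0.1],[4.82,-6.28,0,0,0.1],[6.5,-6.5,0,0,0.1],[6.5,-6.5,0,0,0.1]]
  ]
}}

```text
time_s: 12.02
ee_pos: [458.0, -105.0, 123.2]
ee_rot: [179.8, 0.1, 113.1]
force: [5.3, 1.8, -3.7]
gripper_width: 21.3
gripper_force: 25.0
```

{"method": "step_arm", "body": {
  "plan": [
    [[1.68,0.22,0,0,0.1],[3.25,0.87,0,0,0.1],[4.6,1.9,0,0,0.1],[5.63,3.25,0,0,0.1],[6.28,4.82,0,0,0.1],[6.5,6.5,0,0,0.1],[6.28,8.18,0,0,0.1],[5.63,9.75,0,0,0.1],[4.6,11.1,0,0,0.1],[3.25,12.13,0,0,0.1],[1.68,12.78,0,0,0.1],[0,13,0,0,0.1],[-1.68,12.78,0,0,0.1],[-3.25,12.13,0,0,0.1],[-4.6,11.1,0,0,0.1],[-5.63,9.75,0,0,0.1],[-6.28,8.18,0,0,0.1],[-6.5,6.5,0,0,0.1],[-6.5,6.5,0,0,0.1]]
  ]
}}

```text
time_s: 14.4
ee_pos: [541.5, -140.4, 122.8]
ee_rot: [-179.9, -0.0, 113.0]
force: [-0.8, 3.5, -1.0]
gripper_width: 21.2
gripper_force: 25.0
```

{"method": "step_arm", "body": {
  "plan": [
    [[0.22,-1.68,0,0,0.1],[0.87,-3.25,0,0,0.1],[1.9,-4.6,0,0,0.1],[3.25,-5.63,0,0,0.1],[4.82,-6.28,0,0,0.1],[6.5,-6.5,0,0,0.1],[8.18,-6.28,0,0,0.1],[9.75,-5.63,0,0,0.1],[11.1,-4.6,0,0,0.1],[12.13,-3.25,0,0,0.1],[12.78,-1.68,0,0,0.1],[13,0,0,0,0.1],[12.78,1.68,0,0,0.1],[12.13,3.25,0,0,0.1],[11.1,4.6,0,0,0.1],[9.75,5.63,0,0,0.1],[8.18,6.28,0,0,0.1],[6.5,6.5,0,0,0.1],[6.5,6.5,0,0,0.1]]
  ]
}}

```text
time_s: 16.77
ee_pos: [579.0, -56.3, 123.0]
ee_rot: [179.9, 0.1, 112.9]
force: [-0.1, 0.3, 3.2]
gripper_width: 21.5
gripper_force: 25.0
```

```bash
python3 - <<'E'
from h import *
a=grab_frame("scene"); cv2.imwrite("pics/s4.png",a); b=cv2.imread("pics/scene0.png")
print(state()["force"])
f=lambda i:cv2.resize(i[225:315,270:390],(400,300),interpolation=cv2.INTER_CUBIC)
cv2.imwrite("pics/s4c.png",np.hstack([f(b),f(a)]))
E
```

```text
[ 0.12499    -0.00394037  1.70779139]
```

View pics/s4c.png

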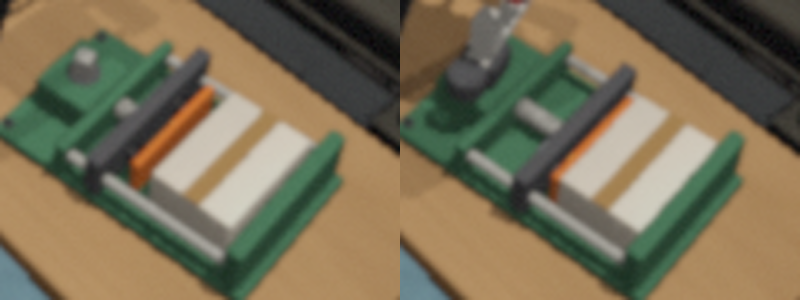

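```bash
python3 - <<'E'
from h import *
c=cam("scene"); print("campos",(-c[1].T@c[2]).round())
g=np.radians(8.6); ex=np.array([np.cos(g),np.sin(g)]); ey=np.array([-np.sin(g),np.cos(g)]); o=np.array([518.,-80])
ys=np.arange(-50,-226,-3.)
for n in("scene0","s4"):
    i=cv2.imread(f"pics/{n}.png").astype(np.float32); acc=0
    for x in(-35,-30,-25,-20):
        u=np.array([proj(c,[*(o+x*ex+y*ey),57]) for y in ys],np.float32)
        acc=acc+cv2.remap(i,u[None,:,0],u[None,:,1],cv2.INTER_LINEAR)[0]/4
    print(n); print(" ".join(f"{int(-y)}:{int(a[2])},{int(a[1])},{int(a[0])}" for y,a in zip(ys,acc)))
E
```

```text
campos [ -89. -647. 1013.]
scene0
50:57,92,68 53:55,79,61 56:61,78,63 59:65,79,66 62:66,77,67 65:73,79,73 68:82,83,82 71:87,86,87 74:89,87,89 77:87,86,87 80:77,76,77 83:61,60,61 86:49,49,50 89:46,45,47 92:49,46,45 95:77,56,44 98:138,84,47 101:184,108,50 104:189,110,48 107:166,90,39 110:140,73,31 113:133,74,39 116:147,107,83 119:176,157,139 122:197,187,172 125:202,194,180 128:203,195,182 131:203,195,181 134:204,195,182 137:204,196,182 140:204,196,183 143:204,196,182 146:200,189,173 149:186,168,144 152:170,142,103 155:166,132,86 158:165,131,82 161:165,131,84 164:170,142,103 167:187,171,148 170:203,194,178 173:208,202,188 176:209,203,190 179:209,204,191 182:209,205,191 185:209,205,192 188:209,206,192 191:209,207,193 194:206,204,191 197:189,186,173 200:158,153,141 203:129,127,114 206:100,117,97 209:79,117,90 212:74,119,89 215:75,120,90 218:71,115,86 221:57,94,70 224:45,74,55
s4
50:53,84,63 53:53,75,59 56:57,75,61 59:62,76,64 62:63,76,64 65:63,76,64 68:63,76,64 71:64,78,66 74:64,78,65 77:66,79,67 80:66,78,67 83:65,78,66 86:66,80,68 89:67,80,68 92:76,83,77 95:86,88,86 98:88,88,88 101:87,86,87 104:87,86,87 107:81,80,81 110:64,64,65 113:55,52,51 116:88,60,47 119:150,91,50 122:191,118,63 125:197,142,104 128:196,172,152 131:199,188,173 134:200,192,178 137:200,192,179 140:201,192,179 143:202,193,180 146:202,194,180 149:202,194,180 152:201,193,179 155:194,182,165 158:178,156,128 161:166,135,93 164:163,129,82 167:162,128,81 170:164,132,87 173:173,149,116 176:191,179,159 179:203,196,181 182:206,200,186 185:207,201,188 188:206,202,188 191:206,202,189 194:206,203,190 197:206,204,190 200:205,203,189 203:191,191,176 206:144,155,136 209:91,125,98 212:75,118,89 215:74,118,88 218:70,112,84 221:56,92,68 224:42,71,53
```

The left half is the start and the right half is now, after 630° of winding. The jaw has moved 27.6 mm but the pad only 20.5 mm. The springs are therefore about 7 mm squeezed (half) and the parcel is on the fixed jaw, so the start angle was the third option, about 6.03. The winding is done, so I release the handle and retreat upward.

{"method": "step_arm", "body": {
  "plan": [
    [[0,0,0,0,0.35],[0,0,0,0,0.5],[0,0,0,0,0.5],[0,0,0,0,0.5],[0,0,-1,0,0.5],[0,0,-4,0,0.5],[0,0,-8,0,0.5],[0,0,-12,0,0.5],[0,0,-12,0,0.5],[0,0,-12,0,0.5]]
  ]
}}

```text
time_s: 18.08
ee_pos: [577.4, -54.6, 242.8]
ee_rot: [-180.0, -0.0, 113.0]
force: [-0.6, 0.5, 0.5]
gripper_width: 45.9
gripper_force: 0.0
```

```bash
python3 - <<'E'
from h import *
c=cam("wrist");print(state()["ee_pos"],state()["force"],state()["time_s"])
a=grab_frame("scene"); w=grab_frame("wrist"); cv2.imwrite("pics/s5.png",a)
cv2.imwrite("pics/end.png",np.hstack([cv2.resize(a[205:325,255:395],(400,343),interpolation=cv2.INTER_CUBIC),cv2.resize(w,(400,343))]))
g=np.radians(8.6); ex=np.array([np.cos(g),np.sin(g)]); ey=np.array([-np.sin(g),np.cos(g)]); o=np.array([518.,-80]); c=cam("scene")
ys=np.arange(-104,-128,-2.); i=a.astype(np.float32); acc=0
for x in(-35,-30,-25,-20):
    u=np.array([proj(c,[*(o+x*ex+y*ey),57]) for y in ys],np.float32); acc=acc+cv2.remap(i,u[None,:,0],u[None,:,1],cv2.INTER_LINEAR)[0]/4
print([(int(-y),int(r[2])) for y,r in zip(ys,acc)])
E
```

```text
[577.41621024 -54.5588374  242.76787108] [-0.57345825  0.47802971  0.45573647] 18.075
[(104, 89), (106, 86), (108, 78), (110, 66), (112, 57), (114, 60), (116, 89), (118, 132), (120, 171), (122, 192), (124, 198), (126, 198)]
```

View pics/end.png

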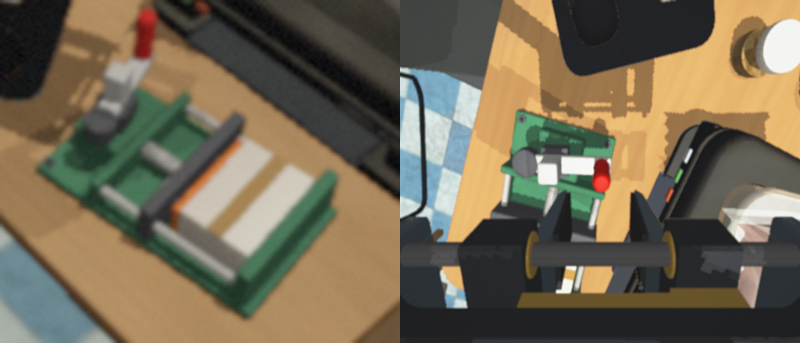

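The crank sits seated on the shaft (left image (105,100), right image (548,172)). The pad is squeezed, the parcel is against the fixed jaw and the hand is clear. I hand in.

```bash
python3 -c "from workcell import *; print(job_done())"
```

```text
the job is handed in; nothing more can be done
None
```

The job is handed in, with no verdict returned: the crank is seated on the shaft, the parcel is clamped against the fixed jaw with the springs about 7 of 14 mm squeezed by my image measurement, and the arm is clear of everything.

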